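# Unlatch the staining troughs and brush them out

### The job

Clean the plug-in staining troughs: free every trough in the dock by pressing its red latch tab, lift it out and stand it upright in the drip tray. When all are there, take the brush and scrub inside each trough in turn, the white one first, then the blue, then the yellow (skip a colour that is missing), each with two full strokes: down to the bottom, up to the rim, and down to the bottom again. Finally stand the brush back in its holder, leave the troughs upright in the tray, and do not disturb the reagent bottle and the specimen pot.

Things in the scene. Friction and masses are not known exactly. Their poses are not given: they have to be found in the camera images.
- dock: white staining dock fixed to the bench, 252 mm wide (y), 112 mm deep, walls 48 mm high, three square bays in a row (49 mm inside). Origin on the bench under the middle bay's centre; x points to the back, away from the red tabs, y along the row. Bays 0, 1, 2 at y = +0.085, 0, -0.085. Turned up to 0.2 rad. Dock and tray swap sides. Two or three bays hold a trough, in any order
- latch_0 (a joint): angle (rad) of the spring latch of bay 0: 0 latched, 0.28 fully pressed; a seated trough is let go from about 0.15. It springs back when let go. Pivot and hook are hidden under and in front of the trough; only the red tab shows
- tab_0 (a point): top of the red latch tab of bay 0, 62 mm in front (dock -x) of the bay's centre, 40 mm above the bench; tab 22 mm wide, 30 mm deep. Pushed straight down 8 to 11 mm (about 5 N) it frees that bay's trough, which its sprung foot raises 14 mm; it stays up when the tab is let go and lifts straight out. Unpressed, the trough is locked: do not pull
- latch_1 (a joint): angle (rad) of the spring latch of bay 1: 0 latched, 0.28 fully pressed; a seated trough is let go from about 0.15. It springs back when let go. Pivot and hook are hidden under and in front of the trough; only the red tab shows
- tab_1 (a point): top of the red latch tab of bay 1, 62 mm in front (dock -x) of the bay's centre, 40 mm above the bench; tab 22 mm wide, 30 mm deep. Pushed straight down 8 to 11 mm (about 5 N) it frees that bay's trough, which its sprung foot raises 14 mm; it stays up when the tab is let go and lifts straight out. Unpressed, the trough is locked: do not pull
- latch_2 (a joint): angle (rad) of the spring latch of bay 2: 0 latched, 0.28 fully pressed; a seated trough is let go from about 0.15. It springs back when let go. Pivot and hook are hidden under and in front of the trough; only the red tab shows
- tab_2 (a point): top of the red latch tab of bay 2, 62 mm in front (dock -x) of the bay's centre, 40 mm above the bench; tab 22 mm wide, 30 mm deep. Pushed straight down 8 to 11 mm (about 5 N) it frees that bay's trough, which its sprung foot raises 14 mm; it stays up when the tab is let go and lifts straight out. Unpressed, the trough is locked: do not pull
- white_c (a point): centre, half-way up, of the white plastic trough (None if absent): open square cup 46 x 46 mm, 39 mm inside, 70 mm high, floor 6 mm, 0.18 kg; underside and rim 35 mm from this point. z up; in the dock its axes are the dock's. A 5 mm lug on its -x face, 14 to 20 mm above the underside. Sprung up, its rim is 106 mm above the bench and 58 mm of it is clear of the dock; grip across front and back
- trough_white: the same white trough; origin at the centre of its underside. Under it a sprung, weighted steel foot plate, 40 x 40 mm, 4 mm thick: pushed up against the underside while latched, it springs 14 mm down once free and then carries the trough stiffly (it gives only if pushed with over 2 N), so that in the tray the underside stands 18 mm above the tray's floor and the rim 92 mm above the bench
- blue_c (a point): centre, half-way up, of the blue plastic trough (None if absent): open square cup 46 x 46 mm, 39 mm inside, 70 mm high, floor 6 mm, 0.18 kg; underside and rim 35 mm from this point. z up; in the dock its axes are the dock's. A 5 mm lug on its -x face, 14 to 20 mm above the underside. Sprung up, its rim is 106 mm above the bench and 58 mm of it is clear of the dock; grip across front and back
- trough_blue: the same blue trough; origin at the centre of its underside. Under it a sprung, weighted steel foot plate, 40 x 40 mm, 4 mm thick: pushed up against the underside while latched, it springs 14 mm down once free and then carries the trough stiffly (it gives only if pushed with over 2 N), so that in the tray the underside stands 18 mm above the tray's floor and the rim 92 mm above the bench
- yellow_c (a point): centre, half-way up, of the yellow plastic trough (None if absent): open square cup 46 x 46 mm, 39 mm inside, 70 mm high, floor 6 mm, 0.18 kg; underside and rim 35 mm from this point. z up; in the dock its axes are the dock's. A 5 mm lug on its -x face, 14 to 20 mm above the underside. Sprung up, its rim is 106 mm above the bench and 58 mm of it is clear of the dock; grip across front and back
- trough_yellow: the same yellow trough; origin at the centre of its underside. Under it a sprung, weighted steel foot plate, 40 x 40 mm, 4 mm thick: pushed up against the underside while latched, it springs 14 mm down once free and then carries the trough stiffly (it gives only if pushed with over 2 N), so that in the tray the underside stands 18 mm above the tray's floor and the rim 92 mm above the bench
- tray: low aluminium drip tray fixed to the bench, 160 x 280 mm outside (x, y), floor 4 mm thick, rim 12 mm high and 4 mm thick. Origin under its centre, on the bench; the long side is its y
- holder: grey square brush holder fixed to the bench, origin on the bench under its centre: socket 30 x 30 mm inside with a flared mouth, floor at 6 mm, mouth at about 64 mm height
- brush_grip (a point): middle of the green handle of the cleaning brush, 130 mm above its lower end: round, 175 mm long, standing in the holder, bristles down. Bristle part 22 mm thick (rigid), 55 mm long; stem 8 mm thick; handle 18 mm thick, from 85 to 175 mm; 0.06 kg. z points from bristles to handle
- brush_tip (a point): centre of the lower face of the bristle end of the brush, axes as the brush's
- reagent_bottle: bystander: small white reagent bottle with a red cap, 44 mm thick, 90 mm high, loose on the bench; origin under its centre
- pot_a: bystander: specimen pot with a yellow cap, 50 mm thick, 55 mm high, loose on the bench; origin under its centre
Mind the look-alikes: they are no part of the job. What is shaped like the trough_yellow but pink or turquoise is not meant.

How it is judged (in metres and radians):
On the way, in this order (a step that is already met when the one before it is completed fails the run):
1. every trough is out of the dock and stands upright and released in the drip tray (x of white_c in the frame of tray between -0.058 and 0.058 m and y of white_c in the frame of tray between -0.118 and 0.118 m and height (world z) of each of white_c, blue_c, yellow_c below 0.066 m and angle between each of white_c, blue_c, yellow_c's own z axis and vertical below 0.12 rad and contact force between each of trough_white, trough_blue, trough_yellow and the fingers below 0.05 N and x of blue_c in the frame of tray between -0.058 and 0.058 m and y of blue_c in the frame of tray between -0.118 and 0.118 m and x of yellow_c in the frame of tray between -0.058 and 0.058 m and y of yellow_c in the frame of tray between -0.118 and 0.118 m), for 0.2 s.
2. the brush goes down inside the white trough to within 18 mm of its floor (x of brush_tip in the frame of white_c between -0.02 and 0.02 m and y of brush_tip in the frame of white_c between -0.02 and 0.02 m and z of brush_tip in the frame of white_c below -0.011 m), for 0.05 s.
3. the brush rises over it until its lower end is at least 45 mm above the white trough's underside (x of brush_tip in the frame of white_c between -0.02 and 0.02 m and y of brush_tip in the frame of white_c between -0.02 and 0.02 m and z of brush_tip in the frame of white_c above 0.01 m), for 0.05 s.
4. the brush goes down to within 18 mm of the white trough's floor a second time (all of step 2), for 0.05 s.
5. the brush goes down inside the blue trough to within 18 mm of its floor (x of brush_tip in the frame of blue_c between -0.02 and 0.02 m and y of brush_tip in the frame of blue_c between -0.02 and 0.02 m and z of brush_tip in the frame of blue_c below -0.011 m), for 0.05 s.
6. the brush rises over it until its lower end is at least 45 mm above the blue trough's underside (x of brush_tip in the frame of blue_c between -0.02 and 0.02 m and y of brush_tip in the frame of blue_c between -0.02 and 0.02 m and z of brush_tip in the frame of blue_c above 0.01 m), for 0.05 s.
7. the brush goes down to within 18 mm of the blue trough's floor a second time (all of step 5), for 0.05 s.
8. the brush goes down inside the yellow trough to within 18 mm of its floor (x of brush_tip in the frame of yellow_c between -0.02 and 0.02 m and y of brush_tip in the frame of yellow_c between -0.02 and 0.02 m and z of brush_tip in the frame of yellow_c below -0.011 m), for 0.05 s.
9. the brush rises over it until its lower end is at least 45 mm above the yellow trough's underside (x of brush_tip in the frame of yellow_c between -0.02 and 0.02 m and y of brush_tip in the frame of yellow_c between -0.02 and 0.02 m and z of brush_tip in the frame of yellow_c above 0.01 m), for 0.05 s.
10. the brush goes down to within 18 mm of the yellow trough's floor a second time (all of step 8), for 0.05 s.
At the end, for the whole second after the job is handed in: every trough stands upright (within 0.12 rad) on the floor of the drip tray at rest, and the brush stands in its holder, bristle end down on the socket's floor (within 10 mm) and within 0.2 rad of upright (x of white_c in the frame of tray between -0.058 and 0.058 m and y of white_c in the frame of tray between -0.118 and 0.118 m and height (world z) of each of white_c, blue_c, yellow_c below 0.066 m and angle between each of white_c, blue_c, yellow_c's own z axis and vertical below 0.12 rad and linear speed of each of trough_white, trough_blue, trough_yellow below 0.02 m/s and x of blue_c in the frame of tray between -0.058 and 0.058 m and y of blue_c in the frame of tray between -0.118 and 0.118 m and x of yellow_c in the frame of tray between -0.058 and 0.058 m and y of yellow_c in the frame of tray between -0.118 and 0.118 m and horizontal distance between brush_tip and holder below 0.012 m and height (world z) of brush_tip below 0.016 m and angle between brush_tip's own z axis and vertical below 0.2 rad); the robot touches nothing.
It fails at once if the reagent bottle is pushed more than 30 mm or tipped over (distance of reagent_bottle from where it was at the start of the episode above 0.03 m or angle between reagent_bottle's own z axis and vertical above 0.5 rad).
It fails at once if the pot is pushed more than 30 mm or tipped over (distance of pot_a from where it was at the start of the episode above 0.03 m or angle between pot_a's own z axis and vertical above 0.5 rad).
Of trough_white, trough_blue, trough_yellow only 2 to 3 are there at a start; the rules pass over those that are not, and their reading is None.
At some moment in a run one of trough_white, trough_blue, trough_yellow may be knocked a few centimetres aside while the robot is not near it.
It also fails if it takes over 210 s, if anything falls off the work surface, if the arm or the gripper's body presses on something with over 40 N, if the wrist force passes 120 N, or if a joint passes its speed limit or range.

### The arm

A 7-joint arm with a two-finger parallel gripper is mounted at the origin on a cart in front of the work surface, level with it; the furniture and walls round the work are solid. World frame = base frame: x ahead of the robot, y to its left, z up, the work surface at z = 0. Lengths are in mm, angles in rad, forces in N, time in s.
With the tool pointing down it reaches from about 400 to 900 mm from the base axis. Payload 5.5 kg.
Tool frame: the origin (TCP) lies midway between the tips of the shut fingers; the grasp point (between the pads) lies 19 mm behind it (robot.grip_point_offset is the distance from the TCP to the grasp point, in mm); z points along the fingers, y is the line along which they close (so a half turn about z gives the same grasp; the last joint's range is limited). The gripper opens to 92 mm and grips with 3 to 60 N. Pads are 19 mm wide; open, the fingers measure 130 mm over their backs; the gripper's body (75 mm by 190 mm) begins 47 mm behind the grasp point.
Start: joints at [-0.985, 0.501, -0.427, 1.55, 0.221, 1.138, -0.21], TCP at [206.157, 616.441, 226.729] pointing down, gripper open.
Joint ranges: [-2.88, 2.88], [-0.31, 2.03], [-1.54, 1.56], [0.2, 2.42], [-1.41, 4.55], [0.19, 2.02], [-2.57, 2.57]. Speed limits (rad/s): [2.57, 2.57, 3.14, 3.14, 3.14, 3.14, 3.14].

### API

Orientations are given as a unit quaternion [w, x, y, z].
In Python, from cell import robot gives the robot as it stands. The module is installed in compiled form; this text tells all that it offers.
- The arm moves only by the tool apply_moves, never from a script. Its argument "steps" is one flat list of numbers, 6 for each row, row after row: the shift along the tool's x, y, z in mm, then the turn, a rotation vector about the tool's x, y, z in degrees. A call has 1 to 12 rows; each row shifts and turns the commanded pose from where the row before left it, along the tool's axes as they then stand; what a row does not reach is not made up. A row lasts 1/10 s, in which the tool goes at most 50 mm and 8.59 degrees, less where a joint would pass 70% of its speed; a pose out of reach is approached as far as the arm can. A call with a gripper value outside its range is refused whole. "claw" is the finger opening in mm, from 0 to 91.8, set as the call begins (left out, the last holds). The fingers move at their own pace and stop on an object; the grip force is fixed at half the most. Time passes only in rows, so rows that do not move let the fingers close. It gives the time, the measured TCP pose, the force, the opening and the grip force at its end, in the units of the state.
- robot.get_obs(): the state, without advancing time (a new reading comes with each control period).
- robot.snapshot(name): name is "side" or "top" or "wrist"; returns a dict with "frame" (384x512x3 uint8, blue, green, red), "vertical_fov" (degrees; the focal length in pixels is half the picture's height over the tangent of half this angle, whatever the lens; pixels are square), "cx", "cy" (the principal point, pixels), "origin" and "orientation" of the camera in the world. Camera axes: x right, y down, z forward; pixel columns grow to the right and rows downward; lengths in mm; the calibration is good to about 2 mm. A picture is of the moment at which its call begins. There is no depth.
- robot.finish_job(): hands the job in; it is judged then, once.
The state is a dict: "time": time; "q": joint angles; "qd": joint speeds; "effort": joint torques, N m; "tool_pos": TCP position; "ee_rot": TCP orientation; "ft_force": force on the tool from outside, world axes, zero at the start; "moment": the same for the moment, N m; "opening": opening from 0.0 (shut) to 1.0 (fully open); "grasp_force": force on a finger pad.
Only numpy, scipy, OpenCV 4.12 (cv2) and the standard library are available. Lean on these libraries where they do the work, as an engineer would, in place of code of your own. Each camera call takes 0.05 s, during which the arm holds its last target. There are 200 camera calls.

## Working session

There is one attempt and no reset: what is moved stays moved. The work goes in short steps, Python scripts to look and compute and a tool call to move; the robot and the scene stay as the last step left them, time stands still between calls to the robot, and variables do not carry over. Pictures are saved under pics/ and viewed, at most 14 in all, crops included, and the job is handed in when it is done.

Besides the shell and the picture viewer there is one more tool, called after "Request:" by a JSON object that holds its "name" and its "arguments". apply_moves: Moves the arm, as the interface text tells. Its arguments: {"type":"object","properties":{"steps":{"type":"array"},"claw":{"type":"number"}},"required":["steps"]}

```bash
mkdir -p pics; cat > h.py <<'E'
import numpy as np, cv2, pickle
from scipy.spatial.transform import Rotation as R
from cell import robot
def rot(q): return R.from_quat([q[1],q[2],q[3],q[0]])
def snap(n,f):
    s=robot.snapshot(n); cv2.imwrite(f'pics/{f}.png',s['frame']); pickle.dump(s,open(f'pics/{f}.pkl','wb')); return s
def ld(f): return pickle.load(open(f'pics/{f}.pkl','rb'))
def ray(s,u,v):
    f=s['frame'].shape[0]/2/np.tan(np.radians(s['vertical_fov'])/2)
    d=rot(s['orientation']).apply([(u-s['cx'])/f,(v-s['cy'])/f,1]); return np.array(s['origin']),d/np.linalg.norm(d)
def atz(s,u,v,z):
    o,d=ray(s,u,v); return (o+d*(z-o[2])/d[2]).round(1)
def tri(*a):
    A=np.zeros((3,3));b=np.zeros(3);L=[]
    for s,u,v in a:
        o,d=ray(s,u,v);P=np.eye(3)-np.outer(d,d);A+=P;b+=P@o;L.append((o,P))
    x=np.linalg.solve(A,b); return x.round(1),[round(float(np.linalg.norm(P@(x-o))),1) for o,P in L]
def proj(s,p):
    f=s['frame'].shape[0]/2/np.tan(np.radians(s['vertical_fov'])/2)
    c=rot(s['orientation']).inv().apply(np.array(p,float)-s['origin']); return (c[:2]/c[2]*f+[s['cx'],s['cy']]).round(1)
def crop(f,u,v,w,h,k,out):
    im=cv2.imread(f'pics/{f}.png')[v:v+h,u:u+w]; cv2.imwrite(f'pics/{out}.png',cv2.resize(im,None,fx=k,fy=k,interpolation=cv2.INTER_CUBIC))
E
python3 - <<'E'
from h import *
a=[snap(n,n+'0') for n in('top','side','wrist')]
for s in a: print(s['origin'],s['orientation'],s['vertical_fov'],s['cx'],s['cy'])
o=robot.get_obs();print(o)
im=[x['frame'] for x in a]
cv2.imwrite('pics/ts.png',cv2.resize(im[0],(800,600),interpolation=cv2.INTER_CUBIC))
cv2.imwrite('pics/ss.png',cv2.resize(im[1],(800,600),interpolation=cv2.INTER_CUBIC))
E
```

```text
[ 357.27310083  -14.47312795 1567.63014214] [-0.03606112  0.7145741  -0.6980075   0.02947842] 42.61803288672094 252.00518298313392 195.37258209365953
[ 460.7987472  -784.46480289  774.59799894] [-4.18117939e-01  9.07988848e-01 -2.70844432e-02 -2.72773466e-04] 54.140388163714974 256.0042135648549 195.12508274705652
[138.18839357 639.29040362 382.69145191] [0.10973976 0.80431296 0.57874723 0.07803525] 59.49032009234633 257.95854379510723 191.6040364616793
{'time': 0.15, 'q': array([-0.98482713,  0.50164586, -0.42681069,  1.55120971,  0.22077982,
        1.13833562, -0.21026279]), 'qd': array([ 0.00142568, -0.00173315, -0.00252947, -0.00314187,  0.00016206,
       -0.0007508 ,  0.00081948]), 'effort': array([-5.87397313e-03, -5.67111218e+01, -5.82493857e+00, -2.79454690e+01,
       -6.87195850e-02,  2.65216373e-02,  1.06400628e-04]), 'tool_pos': array([206.0360312 , 615.89306871, 225.90671505]), 'ee_rot': array([-1.54688547e-04,  1.60658838e-01,  9.87009692e-01, -7.62276831e-04]), 'ft_force': array([-0.32062925, -0.55308781, -0.69159766]), 'moment': array([-0.00021389, -0.04823352, -0.02279178]), 'grasp_force': 0.0, 'opening': 1.002571710303157}
```

View pics/ts.png

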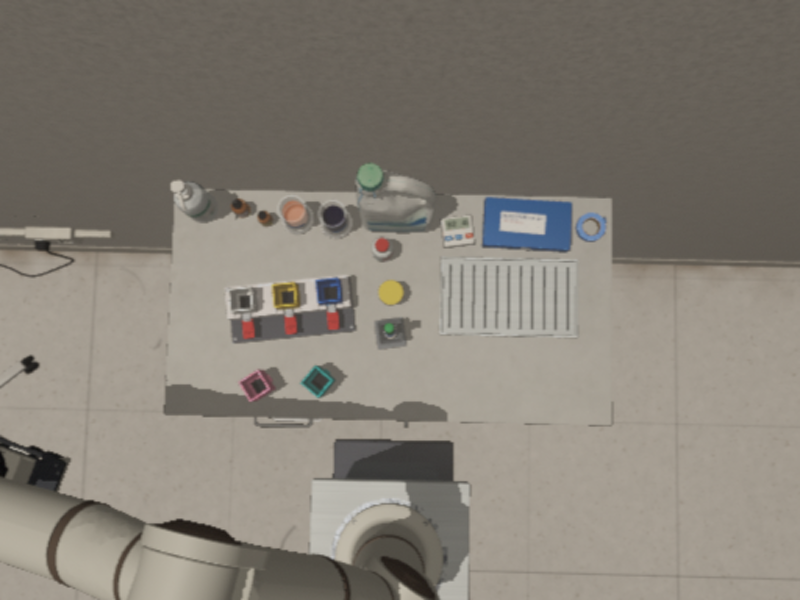

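View pics/ss.png

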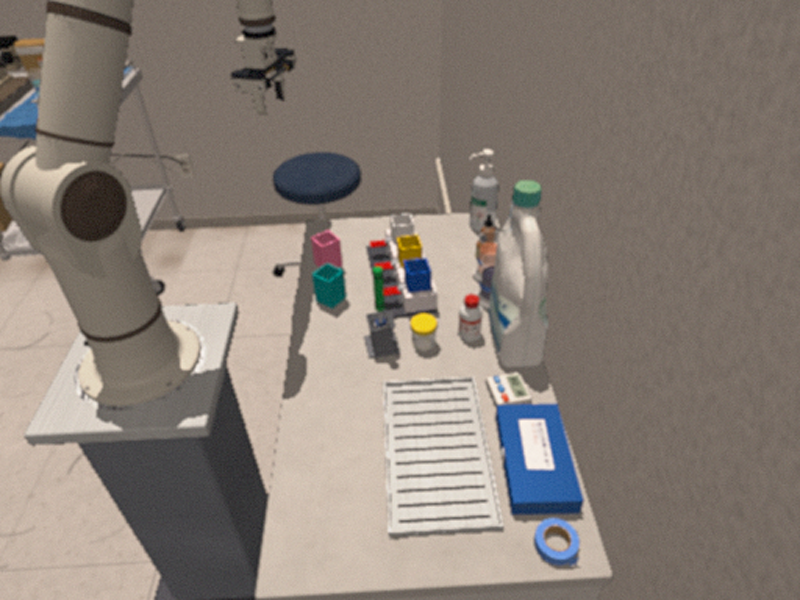

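The top view shows white, yellow and blue troughs (left to right, y falling), the brush holder at about (391,331), the pot at (391,292), the bottle at (382,247) and the tray around (508,297). The pink and turquoise cups are look-alikes. I'll enlarge to measure.

```bash
python3 - <<'E'
from h import *
crop('top0',140,140,240,90,3.3333,'tc')
crop('side0',225,125,80,110,5.4,'sc')
E
```

```text
(no output)
```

View pics/tc.png

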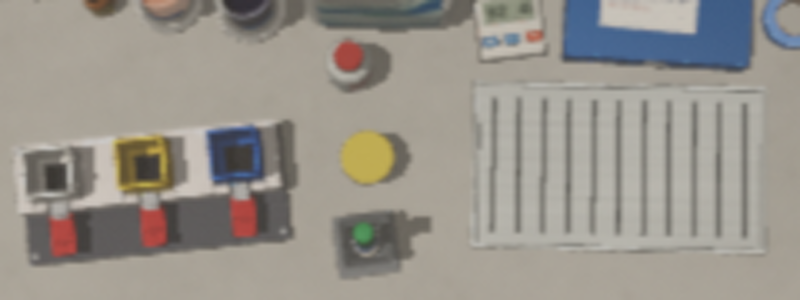

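View pics/sc.png

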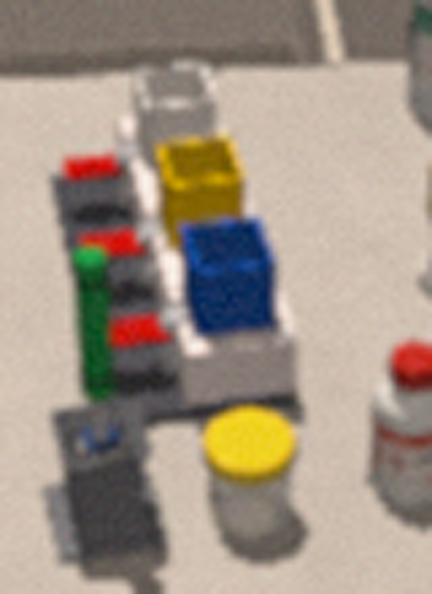

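The top crop shows the rim centres of white (47,173), yellow (142,163) and blue (235,155), the handle top at (363,233), and the tray corners (475,85), (763,90), (764,252), (472,245). The side crop shows rims at (176,85), (200,158), (227,240), tab tops at (91,167), (112,243), (138,331), and the handle top at (90,258).

```bash
python3 - <<'E'
from h import *
t=ld('top0');s=ld('side0')
T=lambda u,v:(140+u/3.33333,140+v/3.33333)
S=lambda u,v:(225+u/5.4,125+v/5.4)
for n,a,b in [('w',(47,173),(176,85)),('y',(142,163),(200,158)),('b',(235,155),(227,240)),('handle',(363,233),(90,258)),('pot',(367,157),(250,432)),('bot',(349,56),(414,362)),('tab0',(62,235),(91,167)),('tab1',(152,226),(112,243)),('tab2',(243,215),(138,331))]:
    print(n,*tri((t,*T(*a)),(s,*S(*b))), atz(t,*T(*a),92), atz(s,*S(*b),92))
for n,b in [('tab0',(91,167)),('tab1',(112,243)),('tab2',(138,331))]: print(n,atz(s,*S(*b),40))
c=[atz(t,*T(*a),12) for a in[(475,85),(763,90),(764,252),(472,245)]]
print(*c,np.mean(c,0)); d=np.array(c[0]+c[3]-c[1]-c[2]);print('tray yaw',np.arctan2(-d[0],d[1]),[np.linalg.norm(c[i]-c[i-1]) for i in range(4)])
h=[atz(t,*T(*a),60) for a in[(335,217),(395,212),(400,270),(340,277)]];print(*h,np.mean(h,0))
print('dock front',atz(t,*T(30,262),0),atz(t,*T(290,238),0))
E
```

```text
w [500.8 297.4  88.8] [2.5, 2.5] [498.  296.6  92. ] [503.1 292.8  92. ]
y [511.1 210.8  92.3] [2.0, 2.0] [509.1 210.8  92. ] [513.1 211.7  92. ]
b [520.6 126.7  93.8] [2.5, 2.5] [518.3 126.8  92. ] [523.3 129.5  92. ]
handle [446.5   7.9 175.7] [1.4, 1.4] [450.3   9.2  92. ] [446.1 118.9  92. ]
pot [524.9   7.8  56. ] [1.7, 1.7] [519.2   7.3  92. ] [523.3 -31.7  92. ]
bot [613.7  26.1  83.3] [0.9, 0.9] [611.3  25.9  92. ] [612.7  16.1  92. ]
tab0 [446.5 292.4  33.6] [0.9, 0.9] [442.2 280.6  92. ] [448.5 207.7  92. ]
tab1 [457.2 208.   35.1] [1.4, 1.4] [452.2 199.7  92. ] [458.7 131.9  92. ]
tab2 [469.7 123.1  34.4] [1.5, 1.5] [464.  117.8  92. ] [470.3  52.6  92. ]
tab0 [447.5 283.3  40. ]
tab1 [458.6 201.7  40. ]
tab2 [471.1 116.4  40. ]
[599.7 -93.2  12. ] [ 601.1 -368.3   12. ] [ 446.2 -369.5   12. ] [446.4 -93.2  12. ] [ 523.35 -231.05   12.  ]
tray yaw 0.0021762751279110104 [np.float64(153.30000000000007), np.float64(275.1035623179024), np.float64(154.9046480903656), np.float64(276.3000723850792)]
[466.5  35.9  60. ] [472.4 -19.3  60. ] [419.1 -25.1  60. ] [411.4  29.8  60. ] [442.35    5.325  60.   ]
dock front [420.9 328.6   0. ] [449.7  80.4   0. ]
```

```bash
cat >> h.py <<'E'
def goal(p,xang=None,obs=None):
    "delta to TCP goal p (mm) in the current tool axes; levelling turn with tool x at world angle xang (deg)"
    o=obs or robot.get_obs(); r=rot(o['ee_rot']); d=r.inv().apply(np.array(p)-o['tool_pos'])
    out=['tcp',o['tool_pos'].round(1),'shift',d.round(1),'|d|',round(float(np.linalg.norm(d)),1)]
    if xang is not None:
        a=np.radians(xang); X=np.array([np.cos(a),np.sin(a),0]);Z=np.array([0,0,-1.]);g=R.from_matrix(np.c_[X,np.cross(Z,X),Z])
        out+=['turn',np.degrees((r.inv()*g).as_rotvec()).round(1)]
    print(*out)
E
echo
```

Request:
{"name": "apply_moves", "arguments": {"steps": [-34,-24,-6,0,0,-2,-34,-24,-6,0,0,-2,-34,-24,-6,0,0,-2,-34,-24,-6,0,0,-2,-34,-24,-6,0,0,-2,-34,-24,-6,0,0,-2,-34,-24,-6,0,0,-2,-34,-24,-6,0,0,-2,-34,-24,-6,0,0,-2,-34,-24,-6,0,0,-2,-34,-24,-6,0,0,-2,-34,-24,-6,0,0,-2]}}

```text
time: 1.35
tool_pos: [571.5, 278.7, 298.8]
ee_rot: [-0.0, -0.049, 0.999, -0.0]
ft_force: [0.3, 0.5, -0.1]
opening: 1.001
grasp_force: 0.0
```

```bash
python3 -c "
from h import *
goal([490,215,300],186.6);print(robot.get_obs()['q'].round(2))"
```

```text
tcp [571.5 278.7 298.8] shift [ 87.3 -55.5  -1.2] |d| 103.5 turn [-0. -0. -1.]
[-0.25  0.41 -0.34  1.51  0.14  1.25  1.06]
```

Request:
{"name": "apply_moves", "arguments": {"steps": [29,-18,0,0,0,0,29,-18,0,0,0,-1,29,-19,-1,0,0,0,0,0,0,0,0,0,0,0,0,0,0,0], "claw": 0}}

```text
time: 1.85
tool_pos: [489.6, 216.3, 300.1]
ee_rot: [0.0, -0.056, 0.998, -0.0]
ft_force: [0.1, -0.2, 0.7]
opening: 0.617
grasp_force: 0.0
```

```bash
python3 - <<'E'
from h import *
s=snap('wrist','w1'); print(s['origin'],robot.get_obs()['tool_pos'])
cv2.imwrite('pics/w1b.png',cv2.resize(s['frame'],(800,600),interpolation=cv2.INTER_CUBIC))
E
```

```text
[418.24449365 208.61440687 456.88798968] [490.07743622 216.96430771 300.07179022]
```

View pics/w1b.png

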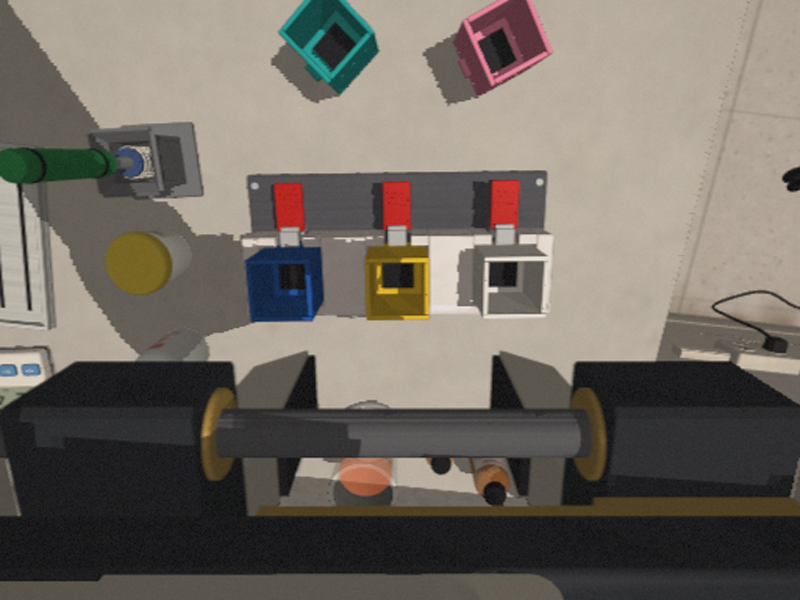

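Sharp wrist view: tab centres sit at (289,207), (397,205) and (504,204); rim boxes are blue (246–322, 249–321), yellow (364–430, 249–321) and white (482–551, 247–318). The fingers lie along the image rows (tool y).

```bash
python3 - <<'E'
from h import *
w=ld('w1');t=ld('top0');s=ld('side0');k=.64
for n,p in[('tab2',(289,207)),('tab1',(397,205)),('tab0',(504,204)),('t1back',(397,230)),('t1front',(397,181))]: print(n,atz(w,p[0]*k,p[1]*k,40))
for n,p in[('b',(284,285)),('y',(397,285)),('w',(516,283))]: print(n,atz(w,p[0]*k,p[1]*k,92))
print('plate',atz(w,247*k,175*k,5),atz(w,547*k,171*k,5), 'wall', atz(w,242*k,240*k,48),atz(w,551*k,234*k,48))
T=lambda u,v:(140+u/3.33333,140+v/3.33333)
for a,b in [((47,173),(516,283)),((142,163),(397,285)),((235,155),(284,285)),((243,222),(289,207))]: print(tri((t,*T(*a)),(w,b[0]*k,b[1]*k)))
# predicted tab & rim pixels for hypotheses
th=.115;X=np.array([np.cos(th),np.sin(th),0]);Y=np.array([-X[1],X[0],0])
c=np.array([511,211,0])
for b in (85,0,-85): print(b,(proj(w,c+b*Y-62*X+[0,0,40])/k).round(),(proj(w,c+b*Y+[0,0,92])/k).round())
goal([446,208,80],186.6)
E
```

```text
tab2 [468.6 124.1  40. ]
tab1 [457.6 208.3  40. ]
tab0 [447.4 291.6  40. ]
t1back [477.1 210.4  40. ]
t1front [439.3 206.3  40. ]
b [518.  134.1  92. ]
y [509.  214.5  92. ]
w [498.  298.9  92. ]
plate [450.2  80.6   5. ] [418.9 329.9   5. ] wall [497.4  90.5  48. ] [465.6 330.3  48. ]
(array([497.3, 296.8,  96.2]), [1.1, 1.1])
(array([511.4, 213.8,  78.7]), [1.3, 1.3])
(array([521.8, 129.4,  72.6]), [1.6, 1.6])
(array([465.1, 123.2,  38.2]), [3.8, 3.8])
85 [501. 193.] [510. 287.]
0 [392. 194.] [392. 287.]
-85 [284. 194.] [273. 288.]
tcp [490.1 217.  300.1] shift [ 45.1  -4.  220. ] |d| 224.6 turn [ 0.   0.1 -0.1]
```

Request:
{"name": "apply_moves", "arguments": {"steps": [4.5,-0.7,30,0,0,0,4.5,-0.7,30,0,0,0,4.5,-0.7,30,0,0,0,4.5,-0.7,30,0,0,0,4.5,-0.7,30,0,0,0,4.5,-0.7,30,0,0,0,4.5,-0.7,30,0,0,0,4.5,-0.7,27,0,0,0,0,0,0,0,-5,0,0,0,0,0,-5,0,0,0,0,0,0,0]}}

```text
time: 3.0
tool_pos: [451.7, 207.5, 61.3]
ee_rot: [0.086, -0.059, 0.995, 0.004]
ft_force: [-0.7, 0.7, -0.1]
opening: 0.002
grasp_force: 0.0
```

```bash
python3 -c "
from h import *
goal([454.5,207,44],187);goal([454.5,207,32],187)"
```

```text
tcp [451.7 207.5  61.3] shift [ 0.3 -0.8 17.5] |d| 17.5 turn [-0.1  9.8 -0.3]
tcp [451.7 207.5  61.3] shift [ 2.3 -0.8 29.3] |d| 29.4 turn [-0.1  9.8 -0.3]
```

Request:
{"name": "apply_moves", "arguments": {"steps": [0,-0.5,9,0,0,0,0.3,0,8.5,0,0,0,0.7,0,4,0,0,0,0.7,0,4,0,0,0,0.6,0,3.8,0,0,0,0,0,0,0,0,0,0,0,0,0,0,0]}}

```text
time: 3.7
tool_pos: [454.4, 206.3, 32.4]
ee_rot: [0.084, -0.057, 0.995, 0.004]
ft_force: [-10.2, 0.1, 11.9]
opening: 0.005
grasp_force: 6.2
```

Request:
{"name": "apply_moves", "arguments": {"steps": [-1.6,0,-10,0,0,0,-1.7,0,-10,0,0,0,-1.7,0,-10,0,0,0,0,0,0,0,0,0]}}

```text
time: 4.1
tool_pos: [458.8, 207.3, 65.8]
ee_rot: [0.089, -0.056, 0.994, 0.006]
ft_force: [0.1, -0.5, -0.2]
opening: 0.002
grasp_force: 0.0
```

```bash
python3 -c "
from h import *
goal([465,123,62],187);goal([444,291,62],187)
s=snap('side','s1');crop('s1',225,125,80,110,5.4,'s1c')"
```

```text
tcp [458.8 207.3  65.8] shift [  3.9 -84.4   3.1] |d| 84.6 turn [ 0.  10.2 -0.6]
tcp [458.8 207.3  65.8] shift [ 5.9 84.9  2.9] |d| 85.1 turn [ 0.  10.2 -0.6]
```

View pics/s1c.png

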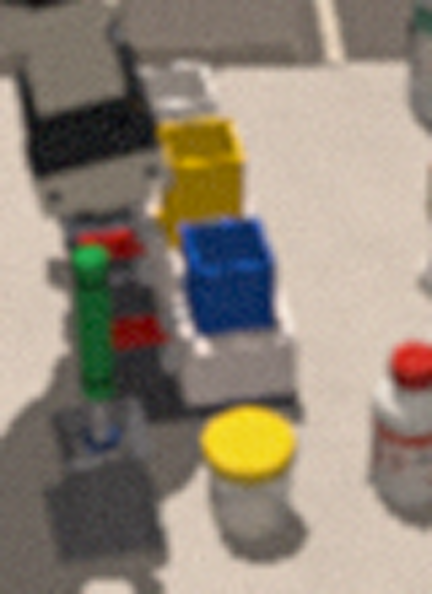

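Yellow has sprung up (its rim moved from row 140 to 120). Next is the blue tab (bay 2).

Request:
{"name": "apply_moves", "arguments": {"steps": [1,-21,1,0,0,0,1,-21,1,0,0,0,1,-21,1,0,0,0,1,-20.5,0,0,0,0,1.5,0,9,0,0,0,1.5,0,9,0,0,0,0.7,0,4,0,0,0,0.7,0,4,0,0,0,0.5,0,3,0,0,0,0,0,0,0,0,0,0,0,0,0,0,0]}}

```text
time: 5.25
tool_pos: [459.2, 123.2, 29.3]
ee_rot: [0.084, -0.058, 0.995, 0.004]
ft_force: [-9.2, -2.2, 10.0]
opening: 0.004
grasp_force: 5.8
```

Request:
{"name": "apply_moves", "arguments": {"steps": [-1.6,0,-10,0,0,0,-1.7,0,-10,0,0,0,-1.7,0,-10,0,0,0,0,0,0,0,0,0]}}

```text
time: 5.65
tool_pos: [464.6, 124.3, 63.1]
ee_rot: [0.089, -0.057, 0.994, 0.006]
ft_force: [0.0, -0.7, -0.8]
opening: 0.002
grasp_force: 0.0
```

```bash
python3 -c "
from h import *
goal([444,291,62],187)"
```

```text
tcp [464.6 124.3  63.1] shift [  1.7 167.9   1. ] |d| 168.0 turn [ 0.  10.2 -0.5]
```

Request:
{"name": "apply_moves", "arguments": {"steps": [0.2,28,0,0,0,0,0.3,28,0,0,0,0,0.3,28,0,0,0,0,0.3,28,0,0,0,0,0.3,28,0,0,0,0,0.3,28,0,0,0,0,1.5,0,9,0,0,0,1.7,0,10,0,0,0,0.7,0,4,0,0,0,0.7,0,4,0,0,0,0.6,0,3.6,0,0,0,0,0,0,0,0,0]}}

```text
time: 6.85
tool_pos: [439.7, 288.6, 29.5]
ee_rot: [0.085, -0.057, 0.995, 0.004]
ft_force: [-12.3, -2.1, 15.6]
opening: 0.0
grasp_force: 9.3
```

Request:
{"name": "apply_moves", "arguments": {"steps": [-1.6,0,-10,0,0,0,-1.7,0,-10,0,0,0,-1.7,0,-10,0,0,0,0,0,-30,0,5,0,0,0,-30,0,5.2,0,0,0,-30,0,0,0,0,0,-30,0,0,0,0,0,-30,0,0,0,0,0,-30,0,0,0,0,0,0,0,0,0], "claw": 91.8}}

```text
time: 7.85
tool_pos: [437.5, 290.4, 244.7]
ee_rot: [0.002, -0.056, 0.998, 0.002]
ft_force: [0.4, 0.6, -0.8]
opening: 0.827
grasp_force: 0.0
```

```bash
python3 -c "
from h import *
goal([500,300,250],97)
s=snap('wrist','w2');snap('side','s2');crop('s2',225,125,80,110,5.4,'s2c')
a=cv2.imread('pics/s2c.png');b=s['frame']
c=np.zeros((594,400,3),'uint8');c[:]=0;c[:300]=cv2.resize(b,(400,300));c[300:]=cv2.resize(a[:310],(400,294));cv2.imwrite('pics/c2.png',c)"
```

```text
tcp [437.5 290.4 244.7] shift [-63.3   2.6  -5. ] |d| 63.5 turn [ 0.3  0.  89.4]
```

View pics/c2.png

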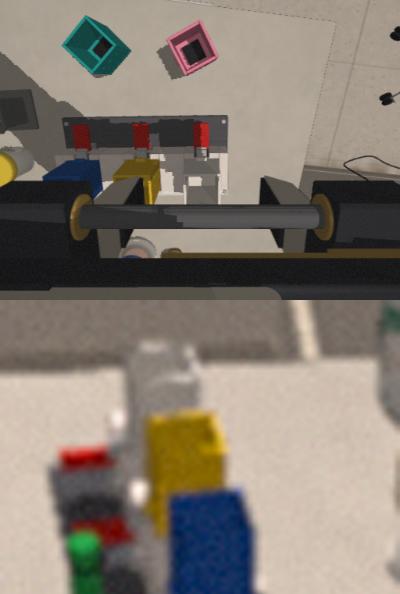

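All three rims have risen. I'll turn the gripper to grip across dock x, starting with white.

Request:
{"name": "apply_moves", "arguments": {"steps": [-31,1,0,0,0,0,-32,1,-5,0,0,0,0,0,0,0,0,8.5,0,0,0,0,0,8.5,0,0,0,0,0,8.5,0,0,0,0,0,8.5,0,0,0,0,0,8.5,0,0,0,0,0,8.5,0,0,0,0,0,8.5,0,0,0,0,0,8.5,0,0,0,0,0,8.5,0,0,0,0,0,8.5]}}

```text
time: 9.15
tool_pos: [496.3, 297.4, 242.6]
ee_rot: [-0.002, 0.635, 0.772, -0.003]
ft_force: [-0.2, -0.1, 0.2]
opening: 1.001
grasp_force: 0.0
```

Request:
{"name": "apply_moves", "arguments": {"steps": [0,0,0,0,0,4.4,0,0,0,0,0,0]}}

```text
time: 9.35
tool_pos: [496.4, 297.5, 242.9]
ee_rot: [-0.001, 0.662, 0.749, -0.003]
ft_force: [-0.2, -0.8, 0.1]
opening: 1.001
grasp_force: 0.0
```

```bash
python3 -c "
from h import *
goal([499.5,297.5,71],97);print(robot.get_obs()['q'].round(2))"
```

```text
tcp [496.4 297.5 242.9] shift [ -0.2   4.1 171.8] |d| 171.9 turn [-0.4  0.1  0.1]
[-0.52  0.33 -0.09  1.72  0.03  1.1  -0.49]
```

Request:
{"name": "apply_moves", "arguments": {"steps": [0,1.5,30,-0.4,0,0,0,1.5,30,0,0,0,0,1,30,0,0,0,0,0,30,0,0,0,0,0,30,0,0,0,0,0,21,0,0,0,0,0,0,0,0,0]}}

```text
time: 10.05
tool_pos: [498.4, 296.7, 69.4]
ee_rot: [-0.0, 0.661, 0.75, -0.003]
ft_force: [-0.9, 0.4, 0.4]
opening: 1.001
grasp_force: 0.0
```

Request:
{"name": "apply_moves", "arguments": {"steps": [0,0,0,0,0,0,0,0,0,0,0,0,0,0,0,0,0,0,0,0,0,0,0,0,0,0,0,0,0,0,0,0,0,0,0,0,0,0,0,0,0,0,0,0,0,0,0,0], "claw": 30}}

```text
time: 10.85
tool_pos: [501.7, 299.1, 73.8]
ee_rot: [0.001, 0.662, 0.75, 0.002]
ft_force: [-1.0, -0.3, 2.7]
opening: 0.501
grasp_force: 30.0
```

Request:
{"name": "apply_moves", "arguments": {"steps": [0,0,-10,0,0,0,0,0,-15,0,0,0,0,0,-15,0,0,0,0,0,-20,0,0,0,0,0,-25,0,0,0,0,0,-30,0,0,0,0,0,-30,0,0,0,0,0,-30,0,0,0,0,0,-25,0,0,0,0,0,0,0,0,0]}}

```text
time: 11.85
tool_pos: [503.0, 300.3, 279.3]
ee_rot: [0.002, 0.662, 0.75, 0.006]
ft_force: [0.7, 0.6, -0.8]
opening: 0.501
grasp_force: 30.0
```

```bash
python3 -c "
from h import *
goal([523,-151,275],90);print(robot.get_obs()['ft_force'])"
```

```text
tcp [503.  300.3 279.3] shift [-450.4  -36.     2. ] |d| 451.8 turn [ 0.7 -0.3  7.1]
[ 0.70706295  0.58972443 -0.77183357]
```

Request:
{"name": "apply_moves", "arguments": {"steps": [0,0,0,0.7,0,7,-38,1.2,0,0,0,0,-38,1.2,0,0,0,0,-38,1.2,0,0,0,0,-38,1.2,0,0,0,0,-38,1.2,0,0,0,0,-38,1.2,0,0,0,0,-38,1.2,0,0,0,0,-38,1.2,0,0,0,0,-38,1.2,0,0,0,0,-38,1.2,0,0,0,0,-38,1.2,0,0,0,0]}}

```text
time: 13.05
tool_pos: [514.0, -120.5, 273.1]
ee_rot: [-0.003, 0.706, 0.708, -0.003]
ft_force: [0.7, -0.2, -1.8]
opening: 0.503
grasp_force: 30.0
```

```bash
python3 -c "
from h import *
goal([523,-306,120],90);print(robot.get_obs()['q'].round(2))"
```

```text
tcp [ 514.  -120.5  273.1] shift [-185.6   10.1  153. ] |d| 240.7 turn [-0.5 -0.   0.1]
[ 0.01  0.21  0.19  1.81 -0.04  1.13  0.22]
```

Request:
{"name": "apply_moves", "arguments": {"steps": [-37,2,10,0,0,0,-37,2,10,0,0,0,-37,2,10,0,0,0,-37,2,10,0,0,0,-37,2,20,-0.5,0,0,0,0,30,0,0,0,0,0,30,0,0,0,0,0,30,0,0,0,0,0,30,0,0,0,0,0,20,0,0,0,0,0,5,0,0,0,0,0,0,0,0,0]}}

```text
time: 14.25
tool_pos: [523.7, -303.7, 67.5]
ee_rot: [-0.001, 0.706, 0.708, -0.0]
ft_force: [0.6, 0.2, -2.4]
opening: 0.5
grasp_force: 30.0
```

```bash
python3 -c "
from h import *
goal([523,-306,61],90);print(robot.get_obs()['ft_force'])"
```

```text
tcp [ 523.7 -303.7   67.5] shift [-2.3 -0.7  6.5] |d| 7.0 turn [-0.1 -0.   0.1]
[ 0.61881299  0.20248282 -2.43261393]
```

Request:
{"name": "apply_moves", "arguments": {"steps": [0,0,2,0,0,0,0,0,2,0,0,0,0,0,1.5,0,0,0,0,0,0,0,0,0]}}

```text
time: 14.65
tool_pos: [524.9, -304.2, 63.5]
ee_rot: [0.0, 0.706, 0.708, 0.0]
ft_force: [0.2, -0.1, -2.3]
opening: 0.498
grasp_force: 30.0
```

Request:
{"name": "apply_moves", "arguments": {"steps": [0,0,1.5,0,0,0,0,0,1.5,0,0,0,0,0,0,0,0,0]}}

```text
time: 14.95
tool_pos: [524.8, -304.2, 60.0]
ee_rot: [0.0, 0.706, 0.708, -0.0]
ft_force: [0.4, -0.5, -1.4]
opening: 0.5
grasp_force: 30.0
```

Request:
{"name": "apply_moves", "arguments": {"steps": [0,0,0.5,0,0,0,0,0,0,0,0,0,0,0,0,0,0,0]}}

```text
time: 15.25
tool_pos: [524.8, -304.2, 59.8]
ee_rot: [0.0, 0.706, 0.708, -0.0]
ft_force: [-1.7, 1.0, 2.2]
opening: 0.498
grasp_force: 30.0
```

Request:
{"name": "apply_moves", "arguments": {"steps": [0,0,0,0,0,0,0,0,0,0,0,0,0,0,0,0,0,0,0,0,0,0,0,0,0,0,0,0,0,0,0,0,-20,0,0,0,0,0,-40,0,0,0,0,0,-40,0,0,0,0,0,-40,0,0,0,0,0,-40,0,0,0,0,0,-15,0,0,0], "claw": 91.8}}

```text
time: 16.35
tool_pos: [526.5, -305.4, 259.3]
ee_rot: [0.003, 0.707, 0.708, 0.001]
ft_force: [-0.2, -0.4, 0.1]
opening: 1.003
grasp_force: 0.0
```

```bash
python3 -c "
from h import *
snap('wrist','w3')
goal([510,213,255],97)"
```

```text
tcp [ 526.9 -305.6  260.1] shift [518.6 -16.1   3. ] |d| 518.9 turn [ 0.4  0.2 -6.9]
```

View pics/w3.png

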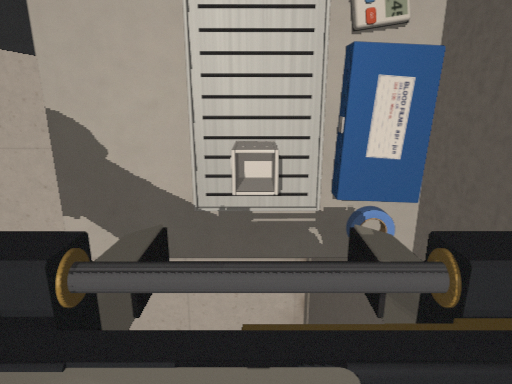

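White stands upright in the tray (rim about (256,172)). Next is yellow.

Request:
{"name": "apply_moves", "arguments": {"steps": [43,-1.3,0,0,0,0,43,-1.3,0,0,0,0,43,-1.3,0,0,0,0,43,-1.3,0,0,0,0,43,-1.3,0,0,0,0,43,-1.3,0,0,0,0,43,-1.3,0,0,0,0,43,-1.3,0,0,0,0,43,-1.3,0,0,0,0,43,-1.3,0,0,0,0,43,-1.3,0,0,0,0,43,-1.3,0,0,0,-7]}}

```text
time: 17.6
tool_pos: [507.0, 213.3, 252.8]
ee_rot: [-0.0, 0.661, 0.75, -0.001]
ft_force: [0.8, 0.0, -0.2]
opening: 1.002
grasp_force: 0.0
```

```bash
python3 -c "
from h import *
goal([510,213,72],97)"
```

```text
tcp [507.  213.3 252.8] shift [ -0.5   3.3 180.8] |d| 180.8 turn [-0.1  0.   0.2]
```

Request:
{"name": "apply_moves", "arguments": {"steps": [0,1,30,0,0,0,0,1,30,0,0,0,0,0.5,30,0,0,0,0,0,30,0,0,0,0,0,30,0,0,0,0,0,28,0,0,0,0,0,0,0,0,0]}}

```text
time: 18.3
tool_pos: [506.1, 210.2, 71.3]
ee_rot: [-0.002, 0.662, 0.75, -0.005]
ft_force: [-0.3, -1.7, -0.7]
opening: 1.002
grasp_force: 0.0
```

Request:
{"name": "apply_moves", "arguments": {"steps": [0,0,0,0,0,0,0,0,0,0,0,0,0,0,0,0,0,0,0,0,0,0,0,0,0,0,0,0,0,0,0,0,0,0,0,0,0,0,0,0,0,0], "claw": 30}}

```text
time: 19.0
tool_pos: [511.0, 212.2, 76.8]
ee_rot: [0.0, 0.662, 0.75, 0.0]
ft_force: [0.1, 0.0, 1.6]
opening: 0.503
grasp_force: 29.9
```

Request:
{"name": "apply_moves", "arguments": {"steps": [0,0,-10,0,0,0,0,0,-15,0,0,0,0,0,-15,0,0,0,0,0,-20,0,0,0,0,0,-25,0,0,0,0,0,-30,0,0,0,0,0,-30,0,0,0,0,0,-30,0,0,0,0,0,-25,0,0,7,0,0,0,0,0,0]}}

```text
time: 20.0
tool_pos: [512.3, 213.0, 280.6]
ee_rot: [0.001, 0.707, 0.707, 0.003]
ft_force: [0.2, 0.7, -2.4]
opening: 0.499
grasp_force: 29.9
```

```bash
python3 -c "
from h import *
goal([524,-230,275],90)"
```

```text
tcp [512.3 213.  280.6] shift [-443.    11.7    4.4] |d| 443.2 turn [ 0.3 -0.2 -0. ]
```

Request:
{"name": "apply_moves", "arguments": {"steps": [-37,1,0,0,0,0,-37,1,0,0,0,0,-37,1,0,0,0,0,-37,1,0,0,0,0,-37,1,0,0,0,0,-37,1,0,0,0,0,-37,1,0,0,0,0,-37,1,0,0,0,0,-37,1,0,0,0,0,-37,1,0,0,0,0,-37,1,0,0,0,0,-36,1,0,0,0,0]}}

```text
time: 21.2
tool_pos: [522.1, -231.9, 275.0]
ee_rot: [-0.001, 0.706, 0.709, -0.001]
ft_force: [0.7, -0.2, -2.0]
opening: 0.502
grasp_force: 29.9
```

Request:
{"name": "apply_moves", "arguments": {"steps": [0,0,0,0,0,0,0,0,30,0,0,0,0,0,30,0,0,0,0,0,30,0,0,0,0,0,30,0,0,0,0,0,30,0,0,0,0,0,25,0,0,0,0,0,20,0,0,0,0,0,5,0,0,0,0,0,0,0,0,0]}}

```text
time: 22.2
tool_pos: [522.0, -230.1, 75.1]
ee_rot: [-0.001, 0.706, 0.708, -0.001]
ft_force: [1.3, 0.5, -1.7]
opening: 0.502
grasp_force: 29.9
```

```bash
python3 -c "
from h import *
goal([524,-230,63.5],90)"
```

```text
tcp [ 522.  -230.1   75.1] shift [ 0.   2.  11.6] |d| 11.8 turn [-0.2 -0.1  0.2]
```

Request:
{"name": "apply_moves", "arguments": {"steps": [0,0,4,0,0,0,0,0,3,0,0,0,0,0,3,0,0,0,0,0,1.5,0,0,0,0,0,0,0,0,0]}}

```text
time: 22.7
tool_pos: [523.4, -230.8, 65.0]
ee_rot: [0.0, 0.706, 0.708, -0.0]
ft_force: [0.6, 0.6, -2.0]
opening: 0.499
grasp_force: 29.9
```

Request:
{"name": "apply_moves", "arguments": {"steps": [0,0,1,0,0,0,0,0,0.7,0,0,0,0,0,0,0,0,0]}}

```text
time: 23.0
tool_pos: [523.4, -230.8, 63.2]
ee_rot: [0.0, 0.706, 0.708, -0.0]
ft_force: [-0.5, -0.2, -2.0]
opening: 0.5
grasp_force: 29.9
```

Request:
{"name": "apply_moves", "arguments": {"steps": [0,0,0.8,0,0,0,0,0,0,0,0,0]}}

```text
time: 23.2
tool_pos: [523.5, -231.0, 62.7]
ee_rot: [0.0, 0.706, 0.708, -0.0]
ft_force: [-0.9, 0.8, 0.2]
opening: 0.498
grasp_force: 29.9
```

Contact made; I'll release, rise and go to blue.

Request:
{"name": "apply_moves", "arguments": {"steps": [0,0,0,0,0,0,0,0,0,0,0,0,0,0,0,0,0,0,0,0,0,0,0,0,0,0,0,0,0,0,0,0,-20,0,0,0,0,0,-40,0,0,0,0,0,-40,0,0,0,0,0,-40,0,0,0,0,0,-40,0,0,0,0,0,-15,0,0,0], "claw": 91.8}}

```text
time: 24.3
tool_pos: [525.3, -231.8, 262.2]
ee_rot: [0.003, 0.707, 0.708, 0.002]
ft_force: [1.3, -0.9, -0.7]
opening: 0.998
grasp_force: 0.0
```

```bash
python3 -c "
from h import *
snap('wrist','w4');goal([520.5,129,255],97)"
```

```text
tcp [ 525.9 -232.   263.2] shift [361.   -4.8   7.1] |d| 361.1 turn [ 0.5  0.2 -6.9]
```

Request:
{"name": "apply_moves", "arguments": {"steps": [36,-0.5,0,0,0,0,36,-0.5,0,0,0,0,36,-0.5,0,0,0,0,36,-0.5,0,0,0,0,36,-0.5,0,0,0,0,36,-0.5,0,0,0,0,36,-0.5,0,0,0,0,36,-0.5,0,0,0,0,36,-0.5,0,0,0,0,36,-0.5,0,0,0,0,0,0,3,0,0,-7,0,0,0,0,0,0]}}

```text
time: 25.55
tool_pos: [516.7, 130.3, 253.1]
ee_rot: [-0.001, 0.66, 0.751, -0.001]
ft_force: [0.6, 0.3, -0.5]
opening: 0.998
grasp_force: 0.0
```

```bash
python3 -c "
from h import *
goal([520.5,129,73],97);s=snap('wrist','w5')
a=ld('w4')['frame'];c=np.hstack([cv2.resize(a,(400,300)),cv2.resize(s['frame'],(400,300))]);cv2.imwrite('pics/c3.png',c)"
```

```text
tcp [516.7 130.3 253.1] shift [ -1.7   4.  180.1] |d| 180.1 turn [-0.1  0.   0.3]
```

View pics/c3.png

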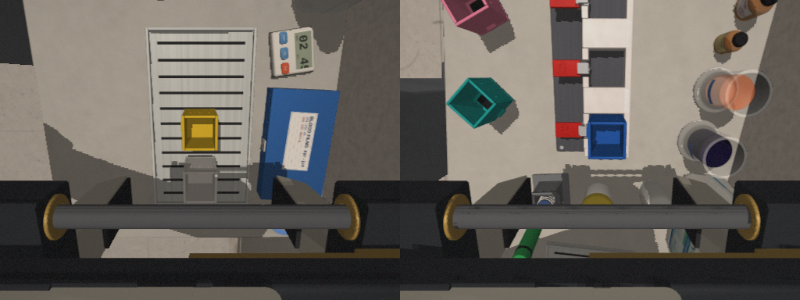

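Yellow stands in the tray and blue is still sprung up in bay 2.

Request:
{"name": "apply_moves", "arguments": {"steps": [-0.5,1.5,30,0,0,0,-0.5,1.5,30,0,0,0,-0.5,1,30,0,0,0,0,0,30,0,0,0,0,0,30,0,0,0,0,0,30,0,0,0,0,0,0,0,0,0]}}

```text
time: 26.3
tool_pos: [518.5, 125.4, 70.6]
ee_rot: [-0.002, 0.664, 0.748, -0.004]
ft_force: [-1.0, -0.5, 0.0]
opening: 0.998
grasp_force: 0.0
```

Request:
{"name": "apply_moves", "arguments": {"steps": [0,0,0,0,0,0,0,0,0,0,0,0,0,0,0,0,0,0,0,0,0,0,0,0,0,0,0,0,0,0,0,0,0,0,0,0,0,0,0,0,0,0], "claw": 30}}

```text
time: 27.0
tool_pos: [522.2, 128.3, 74.7]
ee_rot: [0.0, 0.662, 0.75, 0.0]
ft_force: [-0.7, 0.5, 2.0]
opening: 0.5
grasp_force: 29.9
```

Request:
{"name": "apply_moves", "arguments": {"steps": [0,0,-10,0,0,0,0,0,-15,0,0,0,0,0,-15,0,0,0,0,0,-20,0,0,0,0,0,-25,0,0,0,0,0,-30,0,0,0,0,0,-30,0,0,0,0,0,-30,0,0,0,0,0,-25,0,0,7,0,0,0,0,0,0]}}

```text
time: 28.0
tool_pos: [523.9, 128.7, 278.6]
ee_rot: [0.002, 0.707, 0.707, 0.003]
ft_force: [1.1, 0.5, -1.4]
opening: 0.5
grasp_force: 29.9
```

```bash
python3 -c "
from h import *
goal([524,-154,275],90)"
```

```text
tcp [523.9 128.7 278.6] shift [-2.827e+02  2.000e-01  3.100e+00] |d| 282.7 turn [ 0.4 -0.1 -0. ]
```

Request:
{"name": "apply_moves", "arguments": {"steps": [-35,0,0,0,0,0,-35,0,0,0,0,0,-35,0,0,0,0,0,-35,0,0,0,0,0,-35,0,0,0,0,0,-35,0,0,0,0,0,-35,0,0,0,0,0,-37,0,0,0,0,0,0,0,0,0,0,0]}}

```text
time: 28.9
tool_pos: [520.3, -160.6, 273.5]
ee_rot: [0.0, 0.709, 0.705, -0.002]
ft_force: [-0.5, -0.9, -2.0]
opening: 0.502
grasp_force: 29.9
```

Request:
{"name": "apply_moves", "arguments": {"steps": [0,0,0,0,0,0,0,0,30,0,0,0,0,0,30,0,0,0,0,0,30,0,0,0,0,0,30,0,0,0,0,0,30,0,0,0,0,0,25,0,0,0,0,0,20,0,0,0,0,0,5,0,0,0,0,0,0,0,0,0]}}

```text
time: 29.9
tool_pos: [521.6, -152.3, 73.5]
ee_rot: [-0.001, 0.706, 0.709, -0.001]
ft_force: [0.3, -0.7, -0.9]
opening: 0.496
grasp_force: 29.9
```

```bash
python3 -c "
from h import *
goal([524,-154,60.7],90)"
```

```text
tcp [ 521.6 -152.3   73.5] shift [-1.7  2.4 12.8] |d| 13.1 turn [-0.1 -0.   0.2]
```

Request:
{"name": "apply_moves", "arguments": {"steps": [0,0,4,0,0,0,0,0,3,0,0,0,0,0,3,0,0,0,0,0,1.5,0,0,0,0,0,0.8,0,0,0,0,0,0,0,0,0,0,0,0,0,0,0]}}

```text
time: 30.6
tool_pos: [522.4, -154.0, 62.2]
ee_rot: [0.0, 0.706, 0.708, -0.0]
ft_force: [-0.2, 0.1, -1.5]
opening: 0.501
grasp_force: 29.9
```

Request:
{"name": "apply_moves", "arguments": {"steps": [0,0,1,0,0,0,0,0,0.8,0,0,0,0,0,0,0,0,0]}}

```text
time: 30.9
tool_pos: [522.6, -154.0, 60.6]
ee_rot: [0.0, 0.706, 0.708, -0.0]
ft_force: [0.1, 0.4, 2.6]
opening: 0.5
grasp_force: 30.0
```

Request:
{"name": "apply_moves", "arguments": {"steps": [0,0,0,0,0,0,0,0,0,0,0,0,0,0,0,0,0,0,0,0,0,0,0,0,0,0,0,0,0,0,0,0,-20,0,0,0,0,0,-40,0,0,0,0,0,-40,0,0,0,0,0,-40,0,0,0,0,0,-40,0,0,0,-35,0,-30,0,0,0,-35,0,-20,0,0,0], "claw": 91.8}}

```text
time: 32.1
tool_pos: [523.8, -223.7, 293.5]
ee_rot: [0.002, 0.705, 0.709, 0.001]
ft_force: [-0.9, -0.5, -0.5]
opening: 0.998
grasp_force: 0.0
```

Request:
{"name": "apply_moves", "arguments": {"steps": [-35,0,0,0,0,0,-35,0,0,0,0,0,0,0,0,0,0,0,0,0,0,0,0,0,0,0,0,0,0,0]}}

```text
time: 32.6
tool_pos: [522.9, -292.4, 290.0]
ee_rot: [-0.0, 0.706, 0.708, 0.0]
ft_force: [-0.6, 1.6, 0.1]
opening: 1.003
grasp_force: 0.0
```

```bash
python3 -c "
from h import *
s=snap('wrist','w6');snap('top','t6');snap('side','s6');cv2.imwrite('pics/w6b.png',cv2.resize(s['frame'],(800,600),interpolation=cv2.INTER_CUBIC))
goal([446,8,220],90);print(s['origin'])"
```

```text
tcp [ 523.1 -292.3  290.3] shift [300.6 -75.9  70.4] |d| 317.9 turn [-0.  -0.   0.2]
[ 522.83047933 -220.37283549  446.95149141]
```

View pics/w6b.png

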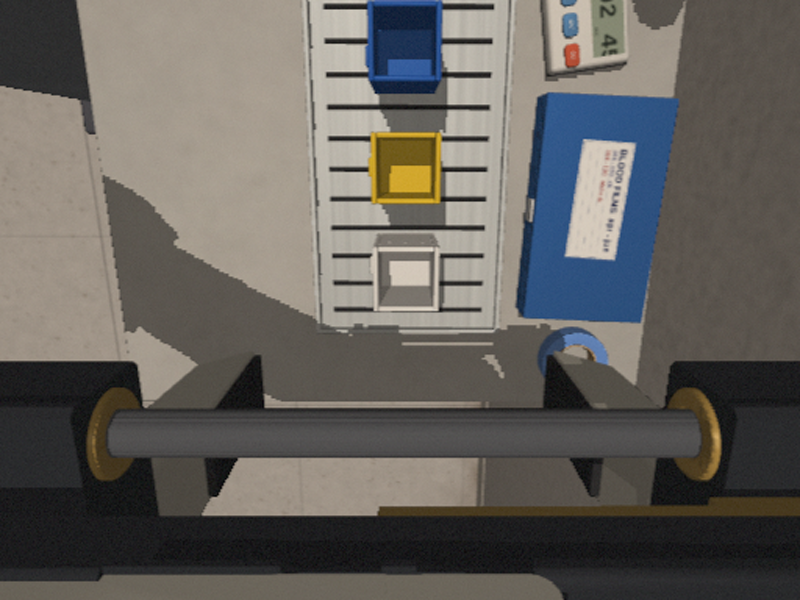

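All three stand upright in the tray: rim centres white (407,279), yellow (406,167), blue (405,41).

```bash
python3 - <<'E'
from h import *
w=ld('w6');t=ld('top0');k=.64
for n,p,q in[('w',(407,279),(440,311)),('y',(406,167),(441,202)),('b',(405,41),(441,80))]: print(n,atz(w,p[0]*k,p[1]*k,92))
for n,a in[('w',[(374,248),(440,248),(440,311),(374,311)]),('y',[(371,133),(441,133),(441,202),(371,202)])]: print(n,*[atz(w,x*k,y*k,92) for x,y in a])
# top view rims by colour
T=ld('t6')
for n,p in[('w',(524.8,-304,92)),('y',(523.5,-231,92)),('b',(522.6,-154,92))]:print(n,proj(T,p))
crop('t6',270,150,120,80,6.5,'t6c')
# handle in wrist 1: top end at (15,165)/.. 
w1=ld('w1'); print('handle tri',tri((w1,16*k,165*k),(t,140+363/3.33333,140+233/3.33333)), 'holder sock',atz(w1,128*k,162*k,30))
for z in(6,64): print([ (proj(w1,(443+dx,6+dy,z))/k).round() for dx in(-18,18) for dy in(-18,18)])
E
```

```text
w [ 525.7 -303.5   92. ]
y [ 524.7 -228.2   92. ]
b [ 523.8 -152.7   92. ]
w [ 503.  -281.9   92. ] [ 548.1 -281.8   92. ] [ 549.  -326.7   92. ] [ 502.5 -326.8   92. ]
y [ 502. -207.   92.] [ 547.2 -206.8   92. ] [ 548.1 -250.8   92. ] [ 501.4 -250.9   92. ]
w [353.5 187.6]
y [329.2 187.5]
b [303.6 187.2]
handle tri (array([446. ,   7.9, 173.2]), [0.8, 0.8]) holder sock [448.9  -5.6  30. ]
[array([134., 131.]), array([178., 136.]), array([135., 175.]), array([178., 180.])]
[array([ 94., 127.]), array([145., 133.]), array([ 96., 179.]), array([146., 184.])]
```

View pics/t6c.png

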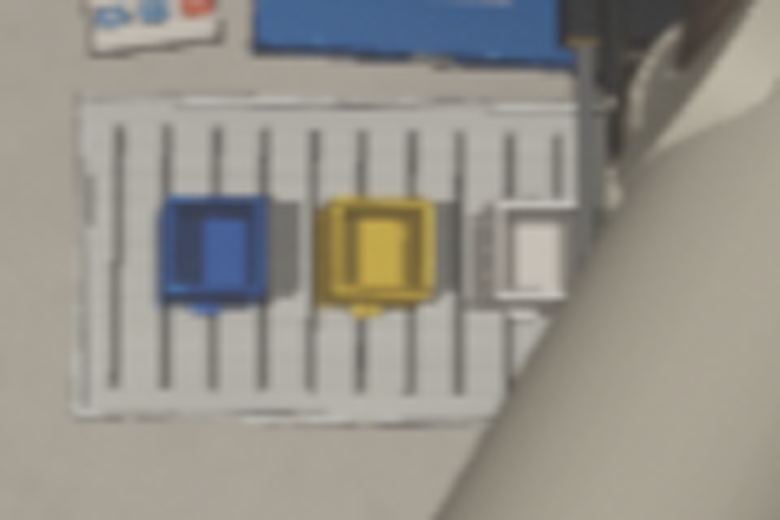

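Confirmed by the top view. Now the brush.

Request:
{"name": "apply_moves", "arguments": {"steps": [30,-7.6,0,0,0,0,30,-7.6,0,0,0,0,30,-7.6,0,0,0,0,30,-7.6,0,0,0,0,30,-7.6,0,0,0,0,30,-7.6,0,0,0,0,30,-7.6,0,0,0,0,30,-7.6,0,0,0,0,30,-7.6,0,0,0,0,30,-7.6,0,0,0,0,0,0,0,0,0,0,0,0,0,0,0,0]}}

```text
time: 33.95
tool_pos: [446.0, 7.1, 290.6]
ee_rot: [0.0, 0.705, 0.709, 0.0]
ft_force: [0.1, -0.1, -0.2]
opening: 0.998
grasp_force: 0.0
```

```bash
python3 -c "
from h import *
goal([446,8,126],90)"
```

```text
tcp [446.    7.1 290.6] shift [ 1.000e+00 -1.000e-01  1.646e+02] |d| 164.6 turn [0.  0.  0.3]
```

Request:
{"name": "apply_moves", "arguments": {"steps": [1,0,30,0,0,0,0,0,30,0,0,0,0,0,30,0,0,0,0,0,30,0,0,0,0,0,25,0,0,0,0,0,17,0,0,0,0,0,0,0,0,0,0,0,0,0,0,0,0,0,0,0,0,0]}}

```text
time: 34.85
tool_pos: [447.2, 6.6, 129.4]
ee_rot: [0.001, 0.707, 0.708, 0.001]
ft_force: [-0.6, -0.7, -0.6]
opening: 0.997
grasp_force: 0.0
```

Request:
{"name": "apply_moves", "arguments": {"steps": [0,0,0,0,0,0,0,0,0,0,0,0,0,0,0,0,0,0,0,0,0,0,0,0,0,0,0,0,0,0,0,0,0,0,0,0,0,0,0,0,0,0,0,0,0,0,0,0,0,0,0,0,0,0,0,0,0,0,0,0], "claw": 8}}

```text
time: 35.85
tool_pos: [446.1, 7.0, 128.2]
ee_rot: [0.0, 0.706, 0.708, -0.0]
ft_force: [0.4, 0.2, -0.8]
opening: 0.19
grasp_force: 30.0
```

Request:
{"name": "apply_moves", "arguments": {"steps": [0,0,-10,0,0,0,0,0,-20,0,0,0,0,0,-30,0,0,0,0,0,-30,0,0,0,0,0,-30,0,0,0,0,0,-30,0,0,0,0,0,-15,0,0,0,0,0,0,0,0,0,0,0,0,0,0,0]}}

```text
time: 36.75
tool_pos: [445.8, 7.0, 293.2]
ee_rot: [0.0, 0.706, 0.708, 0.0]
ft_force: [1.0, -0.3, -1.3]
opening: 0.188
grasp_force: 30.0
```

```bash
python3 -c "
from h import *
goal([525.5,-303.5,290],90)
s=snap('wrist','w7');t=snap('top','t7');r=snap('side','s7')
c=np.hstack([cv2.resize(s['frame'],(400,300)),cv2.resize(r['frame'],(400,300))])
d=cv2.resize(t['frame'][140:240,140:390],(800,300),interpolation=cv2.INTER_CUBIC)
cv2.imwrite('pics/c7.png',np.vstack([c,d]))"
```

```text
tcp [445.8   7.  293.2] shift [-310.7   79.1    3.3] |d| 320.6 turn [0.  0.  0.1]
```

View pics/c7.png

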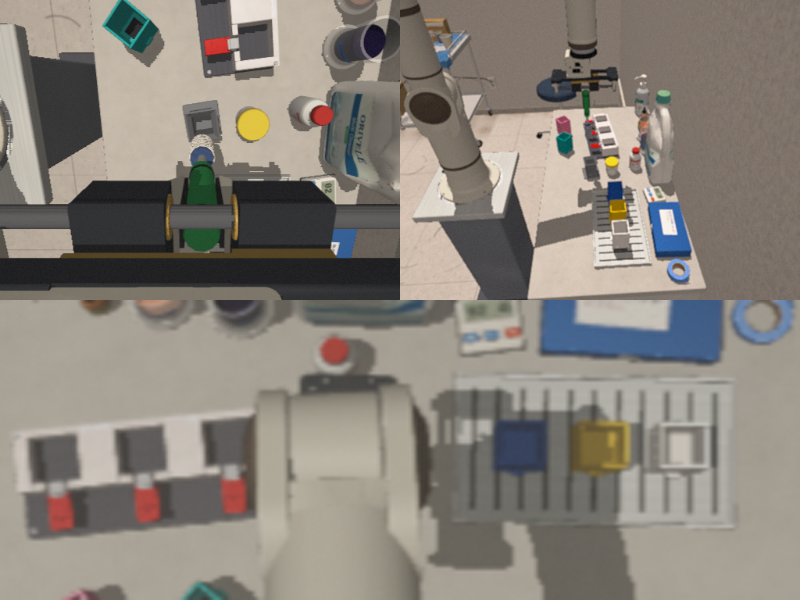

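```bash
python3 - <<'E'
from h import *
a=ld('t6')['frame'];b=ld('t7')['frame']
for n,(u,v) in dict(y=(329,188),b=(303,188)).items():
    A=a[v-10:v+11,u-10:u+11];B=b[v-16:v+17,u-16:u+17]
    f=lambda i:cv2.cvtColor(i,cv2.COLOR_BGR2HSV)[...,1]
    r=cv2.matchTemplate(f(B),f(A),cv2.TM_CCOEFF_NORMED);print(n,cv2.minMaxLoc(r)[1:], 'no shift=(6,6)')
w=ld('w7');T=robot.get_obs()['tool_pos'];print(w['origin'])
for d in(0,55,85,175): print(d,(proj(w,T-[0,0,122-d])).round())
crop('w7',220,130,90,110,5,'w7c')
E
```

```text
y (0.9871669411659241, (0, 12), (6, 6)) no shift=(6,6)
b (0.9555018544197083, (12, 12), (6, 6)) no shift=(6,6)
[445.7747004   79.25150319 450.14744166]
0 [257. 186.]
55 [257. 205.]
85 [257. 220.]
175 [256. 308.]
```

View pics/w7c.png

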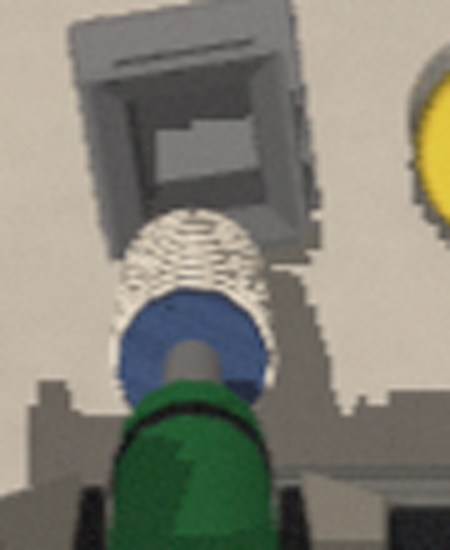

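The brush hangs within about 2 mm of vertical under the grip and no trough has shifted. On to white.

Request:
{"name": "apply_moves", "arguments": {"steps": [-31,8,0,0,0,0,-31,8,0,0,0,0,-31,8,0,0,0,0,-31,8,0,0,0,0,-31,8,0,0,0,0,-31,8,0,0,0,0,-31,8,0,0,0,0,-31,8,0,0,0,0,-31,8,0,0,0,0,-32,7,0,0,0,0,0,0,0,0,0,0,0,0,0,0,0,0]}}

```text
time: 38.1
tool_pos: [524.8, -304.2, 291.6]
ee_rot: [-0.001, 0.707, 0.707, -0.001]
ft_force: [1.1, 0.5, -0.7]
opening: 0.189
grasp_force: 30.0
```

```bash
python3 -c "
from h import *
goal([525.5,-304.5,225],90)
s=snap('wrist','w8');t=snap('top','t8');r=snap('side','s8')
c=np.hstack([cv2.resize(s['frame'],(400,300)),cv2.resize(r['frame'][160:352,220:476],(400,300))])
d=cv2.resize(t['frame'][140:240,140:390],(800,300),interpolation=cv2.INTER_CUBIC)
cv2.imwrite('pics/c8.png',np.vstack([c,d]))
for z in (170,):print(proj(s,robot.get_obs()['tool_pos']-[0,0,122]))
for p in[(525.5,-303.7,92),(524.5,-229,92),(523.5,-153,92)]:print(proj(s,p),proj(r,p),proj(t,p))"
```

```text
tcp [ 524.8 -304.2  291.6] shift [-0.4  0.9 66.6] |d| 66.6 turn [-0.2 -0.   0. ]
[259.3 184.1]
[259.  167.7] [282.4 289.3] [353.4 187.4]
[258.1  95.8] [278.6 262.2] [328.6 187.2]
[257.   13.5] [275.3 238. ] [303.3 186.9]
```

View pics/c8.png

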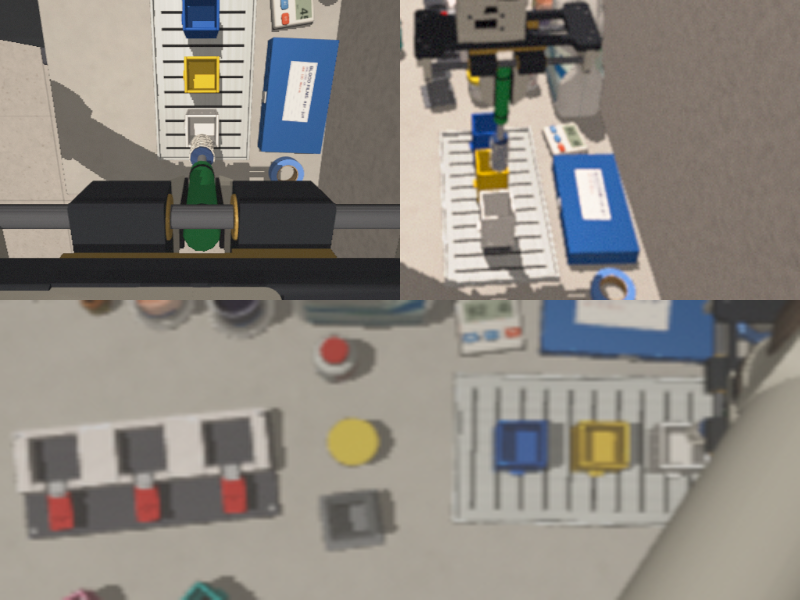

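Request:
{"name": "apply_moves", "arguments": {"steps": [-0.8,0.7,25,0,0,0,0,0,25,0,0,0,0,0,25,0,0,0,0,0,20,0,0,0,0,0,15,0,0,0,0,0,12,0,0,0,0,0,9,0,0,0,0,0,0,0,0,0,0,0,0,0,0,0]}}

```text
time: 39.15
tool_pos: [526.7, -304.9, 162.9]
ee_rot: [0.0, 0.706, 0.708, 0.0]
ft_force: [0.7, 0.6, -0.3]
opening: 0.188
grasp_force: 30.0
```

Request:
{"name": "apply_moves", "arguments": {"steps": [0,0,3.5,0,0,0,0,0,0,0,0,0,0,0,0,0,0,0,0,0,-12,0,0,0,0,0,-14,0,0,0,0,0,-14,0,0,0,0,0,0,0,0,0,0,0,0,0,0,0]}}

```text
time: 39.95
tool_pos: [526.9, -304.8, 199.9]
ee_rot: [0.001, 0.706, 0.708, 0.0]
ft_force: [0.0, 0.8, -0.0]
opening: 0.189
grasp_force: 30.0
```

Request:
{"name": "apply_moves", "arguments": {"steps": [0,0,12,0,0,0,0,0,14,0,0,0,0,0,10,0,0,0,0,0,4,0,0,0,0,0,0,0,0,0,0,0,0,0,0,0,0,0,0,0,0,0]}}

```text
time: 40.65
tool_pos: [526.8, -305.0, 159.4]
ee_rot: [0.001, 0.706, 0.708, 0.0]
ft_force: [-0.4, -0.9, -0.5]
opening: 0.189
grasp_force: 30.0
```

Request:
{"name": "apply_moves", "arguments": {"steps": [0,0,-15,0,0,0,0,0,-25,0,0,0,0,0,-30,0,0,0,0,0,-30,0,0,0,0,0,-30,0,0,0,0,0,0,0,0,0,0,0,0,0,0,0]}}

```text
time: 41.35
tool_pos: [526.9, -305.0, 290.9]
ee_rot: [0.002, 0.706, 0.708, 0.001]
ft_force: [-0.5, 0.1, -0.5]
opening: 0.193
grasp_force: 30.0
```

```bash
python3 -c "
from h import *
goal([523.5,-154,291],90)
t=snap('top','t9');s=snap('wrist','w9')
a=ld('t8')['frame'];b=t['frame']
for n,(u,v) in dict(y=(328,188),b=(303,188)).items():
    r=cv2.matchTemplate(b[v-22:v+23,u-22:u+23],a[v-10:v+11,u-10:u+11],cv2.TM_CCOEFF_NORMED);print(n,cv2.minMaxLoc(r)[1::2],'12,12')"
```

```text
tcp [ 526.9 -305.   290.9] shift [151.   -3.2  -0.3] |d| 151.0 turn [0.2 0.1 0.1]
y (0.9997057318687439, (12, 12)) 12,12
b (0.9997312426567078, (12, 12)) 12,12
```

Request:
{"name": "apply_moves", "arguments": {"steps": [25,-0.5,0,0,0,0,25,-0.5,0,0,0,0,25,-0.5,0,0,0,0,25,-0.5,0,0,0,0,25,-0.5,0,0,0,0,26,-0.2,0,0,0,0,0,0,0,0,0,0,0,0,0,0,0,0]}}

```text
time: 42.25
tool_pos: [522.9, -153.0, 287.9]
ee_rot: [-0.001, 0.706, 0.708, -0.001]
ft_force: [0.1, -0.5, -0.4]
opening: 0.189
grasp_force: 30.0
```

```bash
cat > chk.py <<'E'
from h import *
import sys
goal([float(x) for x in sys.argv[2:5]],90)
s=snap('wrist','x'+sys.argv[1]);t=snap('top','xt'+sys.argv[1])
rng=dict(b=((105,150,40),(130,255,255)),y=((20,120,60),(32,255,255)))
for n,p in dict(w=(525.5,-303.7,92),y=(524.5,-229,92),b=(523.5,-153,92)).items():
    for q,c,r in(('wrist',s,28),('top',t,11)):
        u=proj(c,p); x,y=u.astype(int)
        if n=='w' or not(0<=y<384): print(n,q,u,'white: n/a' if n=='w' else 'out');continue
        h=cv2.cvtColor(c['frame'],cv2.COLOR_BGR2HSV);m=cv2.inRange(h,*rng[n]);m[:max(0,y-2*r)]=0;m[y+2*r:]=0;m[:,:max(0,x-2*r)]=0;m[:,x+2*r:]=0
        if m.any(): print(n,q,u,'box',cv2.boundingRect(m),'centroid',np.round(np.array(np.nonzero(m)).mean(1)[::-1],1))
E
python3 chk.py a 524 -154 225; python3 - <<'E'
from h import *
t=ld('xta');a=ld('t9')['frame'];b=t['frame']
for n,(u,v) in dict(y=(328,188),b=(303,188),w=(349,188)).items():
    r=cv2.matchTemplate(b[v-22:v+23,u-22:u+23],a[v-10:v+11,u-10:u+11],cv2.TM_CCOEFF_NORMED);print(n,cv2.minMaxLoc(r)[1::2],'12,12')
E
```

```text
tcp [ 522.9 -153.   287.9] shift [-1.   1.3 62.9] |d| 62.9 turn [-0.1  0.   0.2]
w wrist [260.1 293.1] white: n/a
w top [353.4 187.4] white: n/a
y wrist [259.5 234.7] box (212, 198, 93, 92) centroid [259.6 228.6]
b wrist [258.8 168.7] box (236, 140, 45, 49) centroid [258.5 159.6]
y (0.36423060297966003, (1, 3)) 12,12
b (0.43076252937316895, (10, 11)) 12,12
w (0.4482614994049072, (8, 2)) 12,12
```

Request:
{"name": "apply_moves", "arguments": {"steps": [-1,0.7,25,0,0,0,0,0,25,0,0,0,0,0,25,0,0,0,0,0,20,0,0,0,0,0,15,0,0,0,0,0,12,0,0,0,0,0,6,0,0,0,0,0,0,0,0,0,0,0,0,0,0,0]}}

```text
time: 43.25
tool_pos: [524.5, -155.1, 161.4]
ee_rot: [0.0, 0.707, 0.708, 0.0]
ft_force: [0.3, -0.8, 0.2]
opening: 0.186
grasp_force: 30.0
```

Request:
{"name": "apply_moves", "arguments": {"steps": [0,0,2,0,0,0,0,0,0,0,0,0,0,0,0,0,0,0,0,0,-12,0,0,0,0,0,-14,0,0,0,0,0,-14,0,0,0,0,0,0,0,0,0,0,0,0,0,0,0]}}

```text
time: 44.05
tool_pos: [524.6, -154.7, 199.8]
ee_rot: [0.001, 0.706, 0.708, 0.0]
ft_force: [-0.0, 0.0, -1.0]
opening: 0.187
grasp_force: 30.0
```

Request:
{"name": "apply_moves", "arguments": {"steps": [0,0,12,0,0,0,0,0,14,0,0,0,0,0,10,0,0,0,0,0,4,0,0,0,0,0,0,0,0,0,0,0,0,0,0,0,0,0,0,0,0,0]}}

```text
time: 44.75
tool_pos: [524.5, -154.8, 159.2]
ee_rot: [0.0, 0.706, 0.708, 0.0]
ft_force: [-0.0, 0.7, 0.1]
opening: 0.19
grasp_force: 30.0
```

Request:
{"name": "apply_moves", "arguments": {"steps": [0,0,-15,0,0,0,0,0,-25,0,0,0,0,0,-30,0,0,0,0,0,-30,0,0,0,0,0,-30,0,0,0,-25,0,0,0,0,0,-25,0,0,0,0,0,-25,0,0,0,0,0,0,0,0,0,0,0,0,0,0,0,0,0]}}

```text
time: 45.75
tool_pos: [524.2, -230.1, 289.2]
ee_rot: [0.0, 0.707, 0.707, 0.0]
ft_force: [0.2, 0.1, 0.3]
opening: 0.185
grasp_force: 30.0
```

```bash
python3 chk.py b 525 -230 225
```

```text
tcp [ 524.2 -230.1  289.2] shift [ 0.1  0.8 64.2] |d| 64.2 turn [0. 0. 0.]
w wrist [259.  232.4] white: n/a
w top [353.4 187.4] white: n/a
y wrist [258.1 167.5] box (235, 138, 45, 50) centroid [257.7 159. ]
y top [328.6 187.2] box (319, 180, 11, 19) centroid [323.7 188.5]
b wrist [257.   93.7] box (234, 70, 46, 46) centroid [256.5  92.4]
```

Request:
{"name": "apply_moves", "arguments": {"steps": [0,0.5,25,0,0,0,0,0,25,0,0,0,0,0,25,0,0,0,0,0,20,0,0,0,0,0,15,0,0,0,0,0,12,0,0,0,0,0,6,0,0,0,0,0,0,0,0,0,0,0,0,0,0,0]}}

```text
time: 46.75
tool_pos: [525.3, -229.7, 161.5]
ee_rot: [0.001, 0.706, 0.708, 0.0]
ft_force: [0.3, -0.7, -0.4]
opening: 0.188
grasp_force: 30.0
```

Request:
{"name": "apply_moves", "arguments": {"steps": [0,0,2,0,0,0,0,0,0,0,0,0,0,0,0,0,0,0,0,0,-12,0,0,0,0,0,-14,0,0,0,0,0,-14,0,0,0,0,0,0,0,0,0,0,0,0,0,0,0]}}

```text
time: 47.55
tool_pos: [525.3, -229.8, 199.8]
ee_rot: [0.001, 0.706, 0.708, 0.0]
ft_force: [-0.2, 0.1, -1.0]
opening: 0.19
grasp_force: 30.0
```

Request:
{"name": "apply_moves", "arguments": {"steps": [0,0,12,0,0,0,0,0,14,0,0,0,0,0,10,0,0,0,0,0,4,0,0,0,0,0,0,0,0,0,0,0,0,0,0,0,0,0,0,0,0,0]}}

```text
time: 48.25
tool_pos: [525.1, -229.9, 159.3]
ee_rot: [0.0, 0.706, 0.708, 0.0]
ft_force: [-0.1, 0.4, 0.1]
opening: 0.188
grasp_force: 30.0
```

Request:
{"name": "apply_moves", "arguments": {"steps": [0,0,-15,0,0,0,0,0,-25,0,0,0,0,0,-30,0,0,0,0,0,-30,0,0,0,0,0,-30,0,0,0,0,0,0,0,0,0,0,0,0,0,0,0]}}

```text
time: 48.95
tool_pos: [525.3, -229.9, 290.8]
ee_rot: [0.001, 0.706, 0.708, 0.001]
ft_force: [-0.0, 0.1, -1.4]
opening: 0.19
grasp_force: 30.0
```

```bash
python3 chk.py c 446 7 290
python3 - <<'E'
from h import *
# check all troughs against the earlier view (same x, w8 was at y=-304): just compare expected white box edges by brightness
w=ld('xc');t=ld('xtc');b=t['frame'];a=ld('t8')['frame']
for n,(u,v) in dict(b=(303,188),pot=(250,187),bot=(245,158)).items():
    r=cv2.matchTemplate(b[v-22:v+23,u-22:u+23],a[v-10:v+11,u-10:u+11],cv2.TM_CCOEFF_NORMED);print(n,cv2.minMaxLoc(r)[1::2])
E
```

```text
tcp [ 525.3 -229.9  290.8] shift [237.  -78.9   0.3] |d| 249.8 turn [0.2 0.1 0.1]
w wrist [257.4 231.8] white: n/a
w top [353.4 187.4] white: n/a
y wrist [256.5 167.2] box (233, 138, 46, 50) centroid [255.5 158.7]
y top [328.6 187.2] box (319, 180, 11, 19) centroid [323.7 188.6]
b wrist [255.5  93.7] box (232, 70, 46, 46) centroid [254.9  92.4]
b (0.9997367858886719, (12, 12))
pot (0.9996766448020935, (12, 12))
bot (0.9997501373291016, (12, 12))
```

Troughs and bystanders are undisturbed. I'll return the brush.

Request:
{"name": "apply_moves", "arguments": {"steps": [24,-8,0,0,0,0,24,-8,0,0,0,0,24,-8,0,0,0,0,24,-8,0,0,0,0,24,-8,0,0,0,0,24,-8,0,0,0,0,24,-8,0,0,0,0,24,-8,0,0,0,0,24,-8,0,0,0,0,21,-7,0,0,0,0,0,0,0,0,0,0,0,0,0,0,0,0]}}

```text
time: 50.25
tool_pos: [444.7, 7.2, 288.0]
ee_rot: [-0.0, 0.706, 0.708, -0.001]
ft_force: [-0.5, -0.1, -1.5]
opening: 0.19
grasp_force: 30.0
```

```bash
python3 chk.py d 446 7 130|head -1
python3 - <<'E'
from h import *
a=ld('w7');b=ld('xd');print(a['origin'],b['origin'])
# brush region shift relative to camera vs w7
A=a['frame'][165:230,235:280];r=cv2.matchTemplate(b['frame'][155:240,225:290],A,cv2.TM_CCOEFF_NORMED);print(cv2.minMaxLoc(r)[1::2],'(10,10)')
# holder
A=a['frame'][125:165,232:285];r=cv2.matchTemplate(b['frame'][115:175,222:295],A,cv2.TM_CCOEFF_NORMED);print(cv2.minMaxLoc(r)[1::2],'(10,10)')
E
```

```text
tcp [444.7   7.2 288. ] shift [-1.00e-01  1.50e+00  1.58e+02] |d| 158.0 turn [-0.1  0.   0.2]
[445.7747004   79.25150319 450.14744166] [444.85004659  79.57379202 444.87413005]
(0.9821265935897827, (10, 10)) (10,10)
(0.9726404547691345, (11, 11)) (10,10)
```

Request:
{"name": "apply_moves", "arguments": {"steps": [0,1,25,0,0,0,0,0.4,25,0,0,0,0,0,25,0,0,0,0,0,15,0,0,0,0,0,0,0,0,0,0,0,0,0,0,0]}}

```text
time: 50.95
tool_pos: [446.9, 6.4, 198.9]
ee_rot: [0.0, 0.707, 0.707, -0.0]
ft_force: [-0.5, -0.3, -0.2]
opening: 0.186
grasp_force: 30.0
```

```bash
python3 -c "
from h import *
goal([446,7,130.5],90)"
```

```text
tcp [446.9   6.4 198.9] shift [ 0.6 -0.9 68.4] |d| 68.4 turn [-0.  0.  0.]
```

Request:
{"name": "apply_moves", "arguments": {"steps": [0.6,-0.8,8,0,0,0,0,0,10,0,0,0,0,0,10,0,0,0,0,0,10,0,0,0,0,0,10,0,0,0,0,0,10,0,0,0,0,0,6,0,0,0,0,0,3,0,0,0,0,0,0,0,0,0,0,0,0,0,0,0]}}

```text
time: 51.95
tool_pos: [446.2, 7.8, 132.0]
ee_rot: [0.0, 0.706, 0.708, 0.0]
ft_force: [-0.4, -0.2, 0.2]
opening: 0.191
grasp_force: 30.0
```

Request:
{"name": "apply_moves", "arguments": {"steps": [0,0,1.5,0,0,0,0,0,1.5,0,0,0,0,0,0,0,0,0]}}

```text
time: 52.25
tool_pos: [445.9, 7.8, 128.8]
ee_rot: [0.0, 0.706, 0.708, -0.0]
ft_force: [-0.8, -0.0, -0.3]
opening: 0.191
grasp_force: 30.0
```

Request:
{"name": "apply_moves", "arguments": {"steps": [0,0,0,0,0,0,0,0,0,0,0,0,0,0,0,0,0,0,0,0,0,0,0,0,0,0,0,0,0,0,0,0,0,0,0,0,0,0,0,0,0,0,0,0,0,0,0,0,0,0,-15,0,0,0,0,0,-25,0,0,0,0,0,-30,0,0,0,0,0,-30,0,0,0], "claw": 91.8}}

```text
time: 53.45
tool_pos: [445.5, 7.8, 229.7]
ee_rot: [-0.0, 0.706, 0.708, -0.0]
ft_force: [0.8, 0.5, 0.1]
opening: 0.999
grasp_force: 0.0
```

Request:
{"name": "apply_moves", "arguments": {"steps": [0,0,-30,0,0,0,0,0,-30,0,0,0,-30,0,0,0,0,0,-30,0,0,0,0,0,-30,0,0,0,0,0,-30,0,0,0,0,0,0,0,0,0,0,0,0,0,0,0,0,0]}}

```text
time: 54.25
tool_pos: [445.9, -112.6, 288.7]
ee_rot: [-0.0, 0.707, 0.707, -0.0]
ft_force: [-0.8, 0.2, 0.9]
opening: 1.0
grasp_force: 0.0
```

```bash
python3 - <<'E'
from h import *
t=snap('top','tf');s=snap('side','sf');snap('wrist','wf')
a=ld('t8');b=t['frame'];a0=ld('top0')['frame']
def m(f,g,u,v,r=10):
    q=cv2.matchTemplate(g[v-r-12:v+r+13,u-r-12:u+r+13],f[v-r:v+r+1,u-r:u+r+1],cv2.TM_CCOEFF_NORMED);x=cv2.minMaxLoc(q);return round(x[1],3),x[3]
for n,(u,v) in dict(b=(303,188),y=(328,188),pot=(250,187),bot=(245,158)).items(): print(n,m(a['frame'],b,u,v))
print('white t7',m(ld('t7')['frame'],b,354,188)); print('holder',m(a0,b,249,211))
g=s['frame'];h=cv2.cvtColor(g,cv2.COLOR_BGR2HSV);
for i in(ld('side0')['frame'],g):
    k=cv2.inRange(cv2.cvtColor(i,cv2.COLOR_BGR2HSV)[160:205,230:256],(50,120,30),(75,255,255));print('handle box side',cv2.boundingRect(k))
for i in(a0,b):
    k=cv2.inRange(cv2.cvtColor(i,cv2.COLOR_BGR2HSV)[195:225,235:265],(50,90,30),(75,255,255));print('handle box top',cv2.boundingRect(k))
for n,p in dict(w=(380),).items():pass
for p in[(525.5,-303.7,92),(524.5,-229,92),(523.5,-153,92)]: u=proj(s,p);print('side',m(ld('s8')['frame'],g,int(u[0]),int(u[1])))
E
```

```text
b (0.113, (0, 3))
y (0.362, (7, 1))
pot (1.0, (12, 12))
bot (1.0, (12, 12))
white t7 (0.734, (12, 12))
holder (0.99, (12, 12))
handle box side (9, 11, 7, 28)
handle box side (9, 11, 6, 27)
handle box top (11, 12, 6, 6)
handle box top (11, 12, 5, 6)
side (0.486, (24, 10))
side (0.379, (13, 12))
side (0.69, (11, 12))
```

The brush is back exactly as at the start. The arm hides the tray, so I'll move it aside for a last check.

Request:
{"name": "apply_moves", "arguments": {"steps": [40,0,0,0,0,0,40,0,0,0,0,0,40,0,0,0,0,0,40,0,0,0,0,0,40,0,0,0,0,0,40,0,0,0,0,0,40,0,0,0,0,0,0,0,0,0,0,0,0,0,0,0,0,0]}}

```text
time: 55.3
tool_pos: [444.9, 169.5, 288.5]
ee_rot: [0.0, 0.705, 0.709, -0.0]
ft_force: [1.1, -0.3, -0.4]
opening: 1.0
grasp_force: 0.0
```

```bash
python3 - <<'E'
from h import *
t=snap('top','tg');s=snap('side','sg');b=t['frame'];g=s['frame']
def m(f,g,u,v,r=10):
    q=cv2.matchTemplate(g[v-r-12:v+r+13,u-r-12:u+r+13],f[v-r:v+r+1,u-r:u+r+1],cv2.TM_CCOEFF_NORMED);x=cv2.minMaxLoc(q);return round(x[1],3),x[3]
for n,(u,v) in dict(b=(303,188),y=(328,188),w=(354,188)).items(): print(n,m(ld('t8')['frame'],b,u,v),m(ld('t7')['frame'],b,u,v))
for p in[(525.5,-303.7,92),(524.5,-229,92),(523.5,-153,92)]: u=proj(s,p);print('side',m(ld('s7')['frame'],g,int(u[0]),int(u[1])))
i=cv2.inRange(cv2.cvtColor(g,cv2.COLOR_BGR2HSV)[160:205,230:256],(50,120,30),(75,255,255));print(cv2.boundingRect(i))
print(robot.get_obs()['grasp_force'])
E
```

```text
b (0.999, (12, 12)) (0.834, (12, 12))
y (1.0, (12, 12)) (0.701, (12, 12))
w (0.654, (12, 12)) (1.0, (12, 12))
side (0.935, (12, 12))
side (0.848, (12, 12))
side (0.708, (12, 12))
(9, 12, 6, 27)
0.0
```

All is in place; handing in.

```bash
python3 -c "
from cell import robot
print(robot.finish_job())"
```

```text
the job is handed in; nothing more can be done
None
```

I freed all three troughs and stood them upright in the tray, scrubbed white, blue and yellow with two strokes each, and put the brush back in its holder. The last camera check showed nothing disturbed, and I handed the job in at about 55 s; the hand-in reported no pass or fail.

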